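# Line up the sample bottles on the four-place stirrer

## Task

Stand the four blue-capped sample bottles on the four round places of the white stirrer, one centred on each, in order of height: the tallest on the place next to the red button, then ever shorter, the shortest at the far end. Set each bottle down upright rather than dropping it, let go of it, knock nothing over, and leave the brown bottle with the orange cap standing where it is.

Things in the scene. Friction and masses are not known exactly. Their poses are not given: they have to be found in the camera images.
- bottle60: closed round sample bottle, off-white body with a paper label band and a blue screw cap, the shortest of the four blue-capped ones: 60 mm tall overall, 44 mm diameter all the way up (cap included), between 50 and 230 g, rigid. It starts standing upright on the bench. Origin: centre of its underside; z along its axis, up when it stands.
- bottle85: closed round sample bottle, off-white body with a paper label band and a blue screw cap, the second shortest of the four blue-capped ones: 85 mm tall overall, 44 mm diameter all the way up (cap included), between 50 and 230 g, rigid. It starts standing upright on the bench. Origin: centre of its underside; z along its axis, up when it stands.
- bottle110: closed round sample bottle, off-white body with a paper label band and a blue screw cap, the second tallest of the four blue-capped ones: 110 mm tall overall, 44 mm diameter all the way up (cap included), between 50 and 230 g, rigid. It starts standing upright on the bench. Origin: centre of its underside; z along its axis, up when it stands.
- bottle135: closed round sample bottle, off-white body with a paper label band and a blue screw cap, the tallest of the four blue-capped ones: 135 mm tall overall, 44 mm diameter all the way up (cap included), between 50 and 230 g, rigid. It starts standing upright on the bench. Origin: centre of its underside; z along its axis, up when it stands.
- spot1: round dark grey place on the flat white stirrer (100 x 380 mm, fixed), an end place, a neighbour of spot2. Fixed disc, 56 mm diameter, 2 mm thick; the four lie in a straight row, 80 mm centre to centre. Origin: centre of its underside, 25 mm above the bench; its upper face, where a bottle stands, is 27 mm above the bench. z up, y along the row from spot1 to spot4, x across.
- spot2: round dark grey place on the flat white stirrer (100 x 380 mm, fixed), an inner place, between spot1 and spot3. Fixed disc, 56 mm diameter, 2 mm thick; the four lie in a straight row, 80 mm centre to centre. Origin: centre of its underside, 25 mm above the bench; its upper face, where a bottle stands, is 27 mm above the bench. z up, y along the row from spot1 to spot4, x across.
- spot3: round dark grey place on the flat white stirrer (100 x 380 mm, fixed), an inner place, between spot2 and spot4. Fixed disc, 56 mm diameter, 2 mm thick; the four lie in a straight row, 80 mm centre to centre. Origin: centre of its underside, 25 mm above the bench; its upper face, where a bottle stands, is 27 mm above the bench. z up, y along the row from spot1 to spot4, x across.
- spot4: round dark grey place on the flat white stirrer (100 x 380 mm, fixed), an end place, a neighbour of spot3. Fixed disc, 56 mm diameter, 2 mm thick; the four lie in a straight row, 80 mm centre to centre. Origin: centre of its underside, 25 mm above the bench; its upper face, where a bottle stands, is 27 mm above the bench. z up, y along the row from spot1 to spot4, x across.
- red_marker: small red button, 28 mm diameter, 12 mm high, fixed on the stirrer at one end of the row, 48 mm beyond the centre of the end place beside it; it may be at the spot1 or the spot4 end (a grey button of that size is at the other). Origin: centre of its underside, 25 mm above the bench.
- amber: the only brown bottle, with an orange cap: 98 mm tall, 44 mm in diameter, closed, loose, standing on the bench among the others; it is not to be moved. Origin: centre of its underside, z up.

How it is judged:
By the outcome, as a careful person would: the job done as asked, in the order asked, and still so for the second after the job is handed in, with the robot touching nothing.
It also fails if it takes over 102 s, if anything falls off the work surface, if the arm or the gripper's body presses on something with over 40 N, if the wrist force passes 120 N, or if a joint passes its speed limit or range.

## Robot

A 6-joint arm with a two-finger parallel gripper is mounted at the origin on the work surface. World frame = base frame: x ahead of the robot, y to its left, z up, the work surface at z = 0. Lengths are in m, angles in rad, forces in N, time in s.
With the tool pointing down it reaches from about 0.225 to 0.875 m from the base axis. Payload 3.4 kg.
Tool frame: the origin (TCP) lies on the centre line of the jaws, within the pads' length; the fingertips stand 11 mm ahead of it and the grasp point (between the pads) lies 8 mm behind it; z points along the fingers, y is the line along which they close (so a half turn about z gives the same grasp; the last joint's range is limited). The gripper opens to 85 mm and grips with 20 to 120 N. Pads are 22 mm wide; open, the fingers measure 114 mm over their backs; the gripper's body (76 mm by 85 mm) begins 54 mm behind the grasp point. The pads swing forward as they close: fully open they stand 13 mm farther back than shut.
Start: joints at [-0.121, 0.276, 1.505, -0, 1.361, -0.121], TCP at [0.575, -0, 0.205] pointing down, gripper open.
Joint ranges: [-2.89, 2.89], [-0.75, 2.08], [0.22, 2.7], [-1.18, 4.32], [0.11, 2.71], [-2.7, 2.7]. Speed limits (rad/s): [2.57, 2.57, 3.14, 3.14, 3.14, 3.14].

## Interface

Orientations are given as a unit quaternion [w, x, y, z].
In Python, from rig import manip, eyes, job gives the robot as it stands.
- The arm moves only by the tool drive_tool, never from a script. Its argument "rows" is a list of rows, each a list of 3 entries, a list of its own where there are three numbers: the turn, a rotation vector about the world's x, y, z in rad, then the shift along the world's x, y, z in cm, then the finger opening in cm, from 0 to 8.54. A call has 1 to 8 rows; each row shifts and turns the commanded pose from where the row before left it; what a row does not reach is not made up. A row lasts 1/8 s, in which the tool goes at most 62.5 mm and 10.7 degrees, less where a joint would pass 70% of its speed; a pose out of reach is approached as far as the arm can. A call is refused whole if a number of a shift passes 6.25 or a number of a turn 0.188, either way. A call with a gripper value outside its range is refused whole. The fingers move at their own pace and stop on an object; "force" is the grip in N (left out, the last holds). Time passes only in rows, so rows that do not move let the fingers close. It gives the time, the measured TCP pose, the force, the opening and the grip force at its end, in the units of the state.
- manip.get_state(): the state, without advancing time (a new reading comes with each control period).
- eyes.get_image(name): name is "scene" or "side" or "wrist"; returns the picture (384x512x3 uint8, red, green, blue); there is no depth.
- eyes.get_calibration(name): a dict with "camera_matrix" (3x3 intrinsics, pixels), "k1" (the pictures are not rectified: a ray, as slopes to the right and down, at radius r is drawn at 1 + k1 r^2 times it, then the intrinsics apply), "view" (4x4, takes a point from world to camera coordinates). Camera axes: x right, y up, looking along -z (the intrinsics and any distortion apply to the point x, -y, -z); pixel columns grow to the right and rows downward; lengths in m; the calibration is good to about 2 mm. A picture is of the moment at which its call begins: read the wrist's pose just before it. get_calibration takes no time and is no camera call; for the wrist camera it gives the pose at the moment of the call.
- job.sign_off(): hands the job in; it is judged then, once.
The state is a dict: "clock": time; "qpos": joint angles; "qd": joint speeds; "effort": joint torques, N m; "position": TCP position; "ee_rot": TCP orientation; "contact_force": force on the tool from outside, world axes, zero at the start; "moment": the same for the moment, N m; "width": finger opening in m; "gripper_force": force on a finger pad.
Only numpy, scipy, OpenCV 4.12 (cv2) and the standard library are available. Lean on these libraries where they do the work, as an engineer would, in place of code of your own. Each camera call takes 0.05 s, during which the arm holds its last target. There are 200 camera calls.

## Working session

There is one attempt and no reset: what is moved stays moved. The work goes in short steps, Python scripts to look and compute and a tool call to move; the robot and the scene stay as the last step left them, time stands still between calls to the robot, and variables do not carry over. Pictures are saved under pics/ and viewed, at most 14 in all, crops included, and the job is handed in when it is done.

Besides the shell and the picture viewer there is one more tool, called after "Call:" as name(argument=value, ...), one argument or row to a line, values as JSON. drive_tool: Moves the arm, as the interface text tells. Its arguments: {"type":"object","properties":{"rows":{"type":"array"},"force":{"type":"number"}},"required":["rows"]}

```bash
mkdir -p pics
python3 - <<'E'
from rig import manip, eyes, job
import cv2
for n in("scene","side"):
    im=eyes.get_image(n); cv2.imwrite(f"pics/{n}0.png",cv2.resize(im[:,:,::-1],(800,600),interpolation=cv2.INTER_CUBIC))
    print(eyes.get_calibration(n))
print(manip.get_state())
E
```

```text
{'camera_matrix': array([[446.48533568,   0.        , 251.90954945],
       [  0.        , 446.48533568, 185.31563799],
       [  0.        ,   0.        ,   1.        ]]), 'k1': -0.17509501344631306, 'view': array([[ 0.87565553,  0.48271931, -0.01447286, -0.48567352],
       [-0.32965753,  0.61936394,  0.71254068,  0.10696387],
       [ 0.35292111, -0.6191691 ,  0.70148152, -1.25210703],
       [ 0.        ,  0.        ,  0.        ,  1.        ]])}
{'camera_matrix': array([[379.06641861,   0.        , 254.33423489],
       [  0.        , 379.06641861, 190.23075517],
       [  0.        ,   0.        ,   1.        ]]), 'k1': 0.006647990684280813, 'view': array([[ 0.98476223, -0.17389491, -0.00197882, -0.52843798],
       [ 0.13835245,  0.77649072,  0.61475261, -0.11201293],
       [-0.10536581, -0.60565892,  0.78871751, -0.81381779],
       [ 0.        ,  0.        ,  0.        ,  1.        ]])}
{'clock': 0.1, 'qpos': array([-1.20991157e-01,  2.76536166e-01,  1.50600373e+00,  8.26610046e-06,
        1.36071991e+00, -1.20981047e-01]), 'qd': array([-3.31224393e-04, -1.13976907e-03, -2.11184939e-03,  5.21052486e-05,
       -4.16342449e-04, -1.54013896e-03]), 'effort': array([ 1.55745878e-03, -4.17697620e+01, -2.46405226e+01, -1.74112388e-04,
        5.80947395e-03,  2.85749664e-07]), 'position': array([5.74481910e-01, 6.58671661e-05, 2.04624862e-01]), 'ee_rot': array([-6.58748591e-04,  7.07110722e-01,  7.07102349e-01, -5.10797694e-04]), 'contact_force': array([-0.29585794,  0.45976365, -0.30056248]), 'moment': array([-0.00974872,  0.00175813, -0.01541505]), 'gripper_force': 0.0, 'width': 0.08556762792837418}
```

View pics/scene0.png

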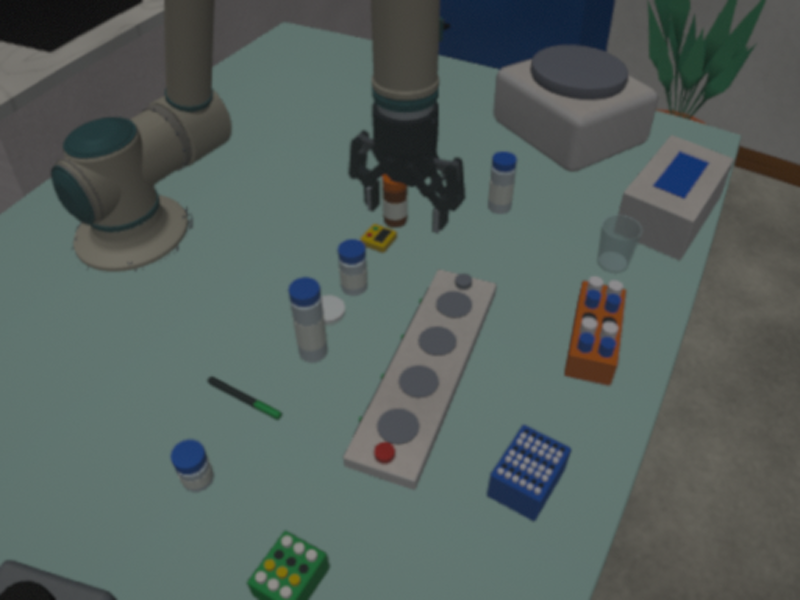

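View pics/side0.png

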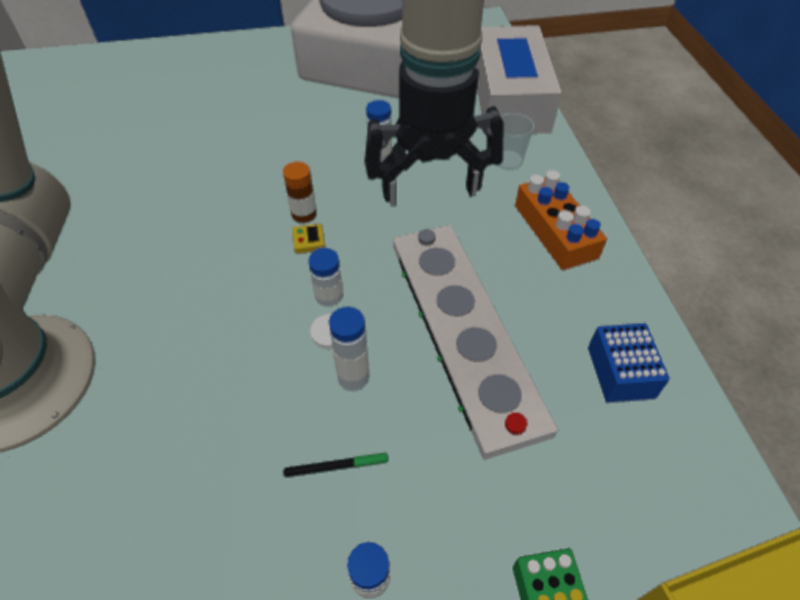

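The pictures show the red button at the near-side end (scene 385,453; side 516,423). The caps in the scene view are: tall (305,289), 85 (351,249), 110 (504,160), 60 (189,454). I'll locate these with the known heights, one estimate from each camera.

```bash
cat > h.py <<'E'
from rig import manip, eyes, job
import numpy as np, cv2
def ground(cal,u,v,z):
    "native pixel -> world point at height z"
    K=cal["camera_matrix"]; 
    p=cv2.undistortPoints(np.array([[[u,v]]],float),K,np.array([cal["k1"],0,0,0]))[0,0]
    V=cal["view"]; R=V[:3,:3]; c=-R.T@V[:3,3]; d=R.T@np.array([p[0],-p[1],-1])
    return c+d*(z-c[2])/d[2]
def snap(n,name,box=None,w=800):
    cal=eyes.get_calibration(n); im=eyes.get_image(n)[:,:,::-1]
    if box: x0,y0,x1,y1=box; im=im[y0:y1,x0:x1]
    s=min(w/im.shape[1],600/im.shape[0]); cv2.imwrite(f"pics/{name}.png",cv2.resize(im,None,fx=s,fy=s,interpolation=cv2.INTER_CUBIC)); return cal,s
E
python3 - <<'E'
from h import *
P={"b135":(.135,(305,289),(347,320)),"b85":(.085,(351,249),(324,260)),"b110":(.110,(504,160),(378,108)),"b60":(.06,(189,454),(369,562)),"amber":(.098,(395,180),(297,170)),
"A":(.027,(398,426),(500,393)),"B":(.027,(419,381),(476,344)),"C":(.027,(437,341),(456,301)),"D":(.027,(454,305),(437,261)),"red":(.037,(385,453),(516,423))}
c=[eyes.get_calibration(n) for n in("scene","side")]
for k,(z,a,b) in P.items():
    print(k,*[np.round(ground(cc,p[0]/1.5625,p[1]/1.5625,z)[:2],4) for cc,p in zip(c,(a,b))])
E
```

```text
b135 [ 0.4636 -0.08  ] [ 0.4616 -0.0799]
b85 [0.4439 0.067 ] [0.4435 0.0654]
b110 [0.5722 0.3696] [0.5689 0.3721]
b60 [ 0.4486 -0.3333] [ 0.448  -0.3344]
amber [0.4254 0.2423] [0.4205 0.2494]
A [ 0.6447 -0.1507] [ 0.645 -0.152]
B [ 0.6345 -0.071 ] [ 0.6336 -0.0729]
C [0.6237 0.0069] [0.624  0.0046]
D [0.6141 0.0849] [0.6134 0.0852]
red [ 0.6533 -0.2004] [ 0.6499 -0.2008]
```

Call:
drive_tool(
  rows=[
    [[0,0,0],[-2.8,-2,0],8.5],
    [[0,0,0],[-2.8,-2,0],8.5],
    [[0,0,0],[-2.8,-2,0],8.5],
    [[0,0,0],[-2.8,-2,0],8.5],
    [[0,0,0],[0,0,0],8.5],
    [[0,0,0],[0,0,0],8.5],
  ],
  force=40,
)

```text
clock: 0.85
position: [0.4635, -0.0799, 0.2054]
ee_rot: [0.0, 0.707, 0.707, 0.0]
contact_force: [0.5, -0.5, 0.4]
width: 0.0852
gripper_force: 0.0
```

Run:
```python
from h import *
cal,s=snap("wrist","w1"); print(s)
P={"b135":(.135,.463,-.08)}
V=cal["view"];q=V@[.463,-.08,.135,1];q2=V@[.463,-.07,.135,1]
for p in(q,q2): 
    x=np.array([p[0],-p[1]])/-p[2]; x=x*(1+cal["k1"]*(x@x)); print((cal["camera_matrix"]@[*x,1])[:2]*s)
```

```text
1.5625
[400.85620091 305.56551843]
[400.8265132  289.74000768]
```

View pics/w1.png

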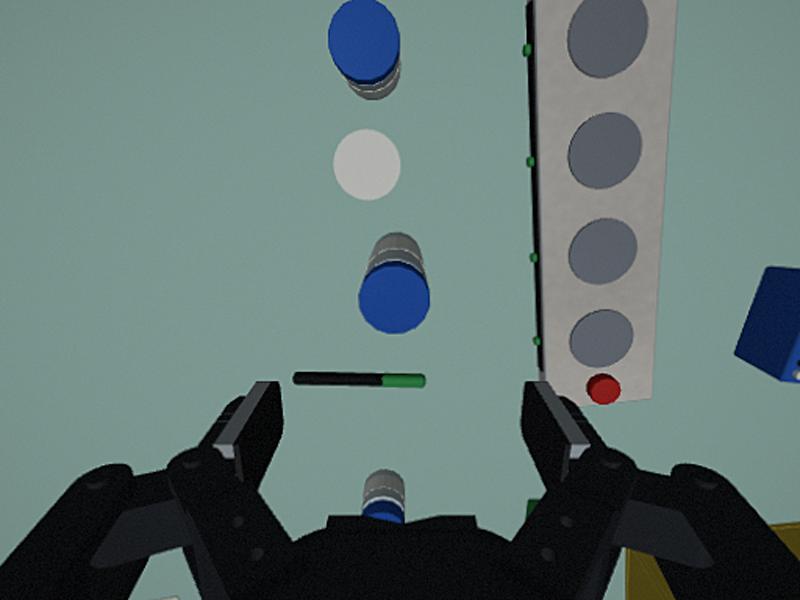

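Run:
```python
from h import *
c=eyes.get_calibration("wrist")
for k,u,v,z in[("b135",394,297.5,.135),("b85",364,41,.085),("A",602,338,.027),("B",603,251,.027),("C",605,150,.027),("red",604,387,.037)]:
    print(k,np.round(ground(c,u/1.5625,v/1.5625,z)[:2],4))
# cap ellipses from colour in scene/side/wrist
for n in("scene","side","wrist"):
    im=eyes.get_image(n).astype(int); m=((im[:,:,2]>im[:,:,0]+60)&(im[:,:,2]>im[:,:,1]+40)).astype(np.uint8)
    k,_,st,ce=cv2.connectedComponentsWithStats(m)
    print(n,[(s[:4].tolist()) for s in st[1:] if s[4]>60])
```

```text
b135 [ 0.4591 -0.0747]
b85 [0.4412 0.0716]
A [ 0.6439 -0.1472]
B [ 0.633  -0.0681]
C [0.6223 0.0114]
red [ 0.6475 -0.1911]
scene [[316, 98, 14, 8], [419, 98, 33, 28], [217, 154, 16, 11], [185, 178, 19, 14], [110, 282, 20, 18], [315, 286, 49, 35]]
side [[319, 25, 25, 24], [238, 64, 12, 13], [355, 117, 9, 10], [345, 120, 9, 10], [364, 140, 20, 14], [198, 159, 19, 18], [211, 196, 22, 22], [378, 207, 50, 50], [222, 347, 27, 30]]
wrist [[210, 0, 45, 52], [229, 170, 46, 44], [497, 211, 15, 35], [236, 328, 21, 7]]
```

The wrist view gives the same layout with a steady offset of +4 mm in y, which cancels between pick and place. Picking the tall one.

Call:
drive_tool(
  rows=[
    [[0,0,0],[-0.2,0.2,-2.5],8.5],
    [[0,0,0],[0,0,-2.5],8.5],
    [[0,0,0],[0,0,-2.5],8.5],
    [[0,0,0],[0,0,-2.8],8.5],
    [[0,0,0],[0,0,0],8.5],
    [[0,0,0],[0,0,0],4],
    [[0,0,0],[0,0,0],4],
    [[0,0,0],[0,0,0],3.5],
  ],
)

```text
clock: 2.05
position: [0.4619, -0.0783, 0.1039]
ee_rot: [0.001, 0.707, 0.707, 0.001]
contact_force: [-0.6, -0.2, 5.0]
width: 0.0412
gripper_force: 39.8
```

Call:
drive_tool(
  rows=[
    [[0,0,0],[0,0,0],3.5],
    [[0,0,0],[0,0,0],3.5],
    [[0,0,0],[0,0,0],3.5],
    [[0,0,0],[0,0,0],3.5],
  ],
)

```text
clock: 2.55
position: [0.4619, -0.0784, 0.104]
ee_rot: [0.001, 0.707, 0.707, 0.001]
contact_force: [-2.0, -0.3, 5.4]
width: 0.0413
gripper_force: 39.8
```

Run:
```python
from h import *
a=eyes.get_image("scene")[100:250,130:330,::-1]; b=eyes.get_image("side")[100:270,130:330,::-1]; w=eyes.get_image("wrist")[100:384,100:412,::-1]
r=lambda i,wd,ht:cv2.resize(i,(wd,ht),interpolation=cv2.INTER_CUBIC)
cv2.imwrite("pics/g1.png",np.hstack([r(a,400,300),r(w,400,300)]))
```

```text
(no output)
```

View pics/g1.png

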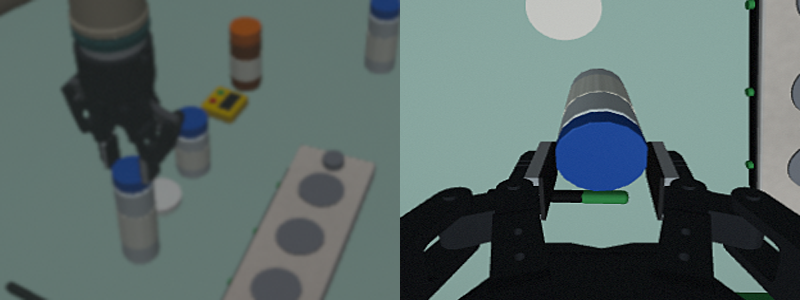

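Run:
```python
from h import *
def proj(c,P):
    p=c["view"]@[*P,1]; x=np.array([p[0],-p[1]])/-p[2]; x=x*(1+c["k1"]*(x@x)); return (c["camera_matrix"]@[*x,1])[:2]
for n in("scene","wrist","side"):
    c=eyes.get_calibration(n); print(n,-c["view"][:3,:3].T@c["view"][:3,3])
    for P in[(.4619,-.0784,.135),(.4619,-.1004,.135),(.4619,-.0564,.135),(.4399,-.0784,.112),(.4399,-.0784,.093),(.4839,-.0784,.093)]: print(P,proj(c,P).round(1))
s=manip.get_state();print(s["position"],s["ee_rot"],s["contact_force"],s["moment"])
w=eyes.get_image("wrist")[140:340,150:360,::-1]; b=eyes.get_image("side")[130:280,150:310,::-1]
r=lambda i:cv2.resize(i,(400,380),interpolation=cv2.INTER_CUBIC)
cv2.imwrite("pics/g2.png",np.hstack([r(w),r(b)]))
```

```text
scene [ 0.90243915 -0.60707156  0.79508475]
(0.4619, -0.0784, 0.135) [195.  184.2]
(0.4619, -0.1004, 0.135) [189.1 190.7]
(0.4619, -0.0564, 0.135) [200.7 177.9]
(0.4399, -0.0784, 0.112) [187.7 188.4]
(0.4399, -0.0784, 0.093) [188.7 194.5]
(0.4839, -0.0784, 0.093) [205.3 201.4]
wrist [0.46118855 0.00259245 0.27312496]
(0.4619, -0.0784, 0.135) [257.5 250.9]
(0.4619, -0.1004, 0.135) [257.5 282.7]
(0.4619, -0.0564, 0.135) [257.5 216.2]
(0.4399, -0.0784, 0.112) [224.3 233.1]
(0.4399, -0.0784, 0.093) [227.3 221.3]
(0.4839, -0.0784, 0.093) [287.1 221.2]
side [ 0.45013445 -0.49781168  0.7096869 ]
(0.4619, -0.0784, 0.135) [222.1 204.1]
(0.4619, -0.1004, 0.135) [223.6 213.7]
(0.4619, -0.0564, 0.135) [220.7 194.9]
(0.4399, -0.0784, 0.112) [211.5 212.8]
(0.4399, -0.0784, 0.093) [212.4 218.4]
(0.4839, -0.0784, 0.093) [234.7 215.1]
[ 0.46189494 -0.07838751  0.10392896] [1.28212449e-03 7.07102710e-01 7.07109453e-01 5.78237299e-04] [-0.37346462  0.20493892  6.23763875] [ 0.01788266  0.17652921 -0.01954393]
```

View pics/g2.png

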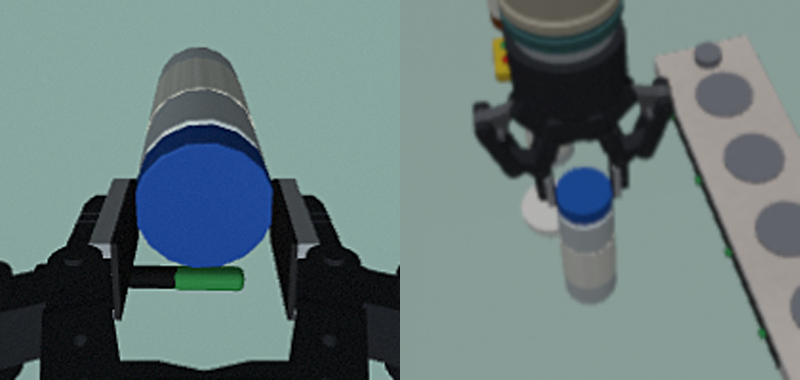

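The bottle sits centred between the pads (wrist cap centre about 257,248, predicted 257,251). Lifting and carrying it to the place by the red button.

Call:
drive_tool(
  rows=[
    [[0,0,0],[0,0,1.5],3.5],
    [[0,0,0],[0,0,2.5],3.5],
    [[0,0,0],[0,0,2],3.5],
    [[0,0,0],[3,-1.2,0],3.5],
    [[0,0,0],[4,-1.6,0],3.5],
    [[0,0,0],[4,-1.6,0],3.5],
    [[0,0,0],[4,-1.6,0],3.5],
    [[0,0,0],[3.2,-1.2,0],3.5],
  ],
)

```text
clock: 3.8
position: [0.6445, -0.1508, 0.1622]
ee_rot: [0.0, 0.707, 0.707, 0.0]
contact_force: [-0.2, -0.2, -2.2]
width: 0.0415
gripper_force: 40.8
```

Call:
drive_tool(
  rows=[
    [[0,0,0],[0,0,0],3.5],
    [[0,0,0],[0,0,0],3.5],
    [[0,0,0],[0,0,0],3.5],
  ],
)

```text
clock: 4.18
position: [0.6419, -0.1495, 0.1626]
ee_rot: [-0.0, 0.707, 0.707, -0.0]
contact_force: [0.1, -0.5, -1.4]
width: 0.0409
gripper_force: 41.0
```

Run:
```python
from h import *
print(manip.get_state()["position"])
a=eyes.get_image("scene")[180:330,180:340,::-1]; b=eyes.get_image("side")[130:300,240:400,::-1]
r=lambda i:cv2.resize(i,(400,400),interpolation=cv2.INTER_CUBIC)
cv2.imwrite("pics/p1.png",np.hstack([r(a),r(b)]))
```

```text
[ 0.64194852 -0.14950306  0.16259407]
```

View pics/p1.png

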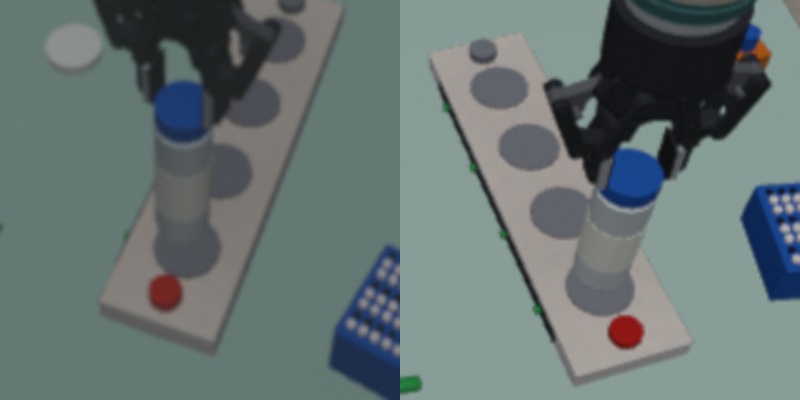

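Call:
drive_tool(
  rows=[
    [[0,0,0],[0.25,-0.05,-1],3.5],
    [[0,0,0],[0,0,-1],3.5],
    [[0,0,0],[0,0,-0.6],3.5],
    [[0,0,0],[0,0,-0.2],3.5],
    [[0,0,0],[0,0,0],3.5],
    [[0,0,0],[0,0,0],3.5],
  ],
)

```text
clock: 5.03
position: [0.6458, -0.1506, 0.1348]
ee_rot: [0.0, 0.707, 0.707, 0.0]
contact_force: [-0.1, -0.0, -2.0]
width: 0.0411
gripper_force: 41.0
```

Call:
drive_tool(
  rows=[
    [[0,0,0],[0,0,-0.2],3.5],
    [[0,0,0],[0,0,0],3.5],
  ],
)

```text
clock: 5.28
position: [0.6454, -0.1505, 0.1324]
ee_rot: [-0.0, 0.707, 0.707, 0.0]
contact_force: [-0.1, 0.1, -1.3]
width: 0.0408
gripper_force: 41.0
```

Call:
drive_tool(
  rows=[
    [[0,0,0],[0,0,-0.2],3.5],
    [[0,0,0],[0,0,0],3.5],
  ],
)

```text
clock: 5.52
position: [0.6458, -0.1507, 0.1311]
ee_rot: [0.001, 0.707, 0.707, 0.0]
contact_force: [-0.6, -0.4, 1.4]
width: 0.041
gripper_force: 41.4
```

Call:
drive_tool(
  rows=[
    [[0,0,0],[0,0,0],5],
    [[0,0,0],[0,0,0],7],
    [[0,0,0],[0,0,0],8.5],
    [[0,0,0],[0,0,0],8.5],
    [[0,0,0],[0,0,2],8.5],
    [[0,0,0],[0,0,4],8.5],
    [[0,0,0],[0,0,4],8.5],
    [[0,0,0],[-0.5,4,0],8.5],
  ],
)

```text
clock: 6.52
position: [0.6432, -0.1132, 0.2344]
ee_rot: [0.004, 0.708, 0.706, 0.002]
contact_force: [0.4, 0.6, -0.1]
width: 0.0846
gripper_force: 0.0
```

Call:
drive_tool(
  rows=[
    [[0,0,0],[-0.9,6,0],8.5],
    [[0,0,0],[-0.9,6,0],8.5],
    [[0,0,0],[-0.9,6,0],8.5],
    [[0,0,0],[-0.9,6,0],8.5],
    [[0,0,0],[-0.9,6,0],8.5],
    [[0,0,0],[-0.9,6,-1],8.5],
    [[0,0,0],[-0.9,6,-1],8.5],
    [[0,0,0],[-0.7,4.5,-1],8.5],
  ],
)

```text
clock: 7.52
position: [0.5698, 0.3571, 0.2001]
ee_rot: [-0.0, 0.707, 0.708, 0.0]
contact_force: [-1.0, -0.2, -0.3]
width: 0.0848
gripper_force: 0.0
```

Call:
drive_tool(
  rows=[
    [[0,0,0],[0,0,0],8.5],
    [[0,0,0],[0,0,0],8.5],
    [[0,0,0],[0,0,0],8.5],
  ],
)

```text
clock: 7.9
position: [0.5712, 0.3531, 0.201]
ee_rot: [0.0, 0.708, 0.707, 0.0]
contact_force: [-0.3, -0.3, 1.0]
width: 0.0848
gripper_force: 0.0
```

Run:
```python
from h import *
print(manip.get_state()["position"])
a=eyes.get_image("scene")[170:320,200:340,::-1]; w=eyes.get_image("wrist")[:,:,::-1]
print(np.savez("pics/w.npz",**{k:v for k,v in eyes.get_calibration("wrist").items()}))
cv2.imwrite("pics/p2.png",np.hstack([cv2.resize(a,(360,384),interpolation=cv2.INTER_CUBIC),w[:,40:472]]))
```

```text
[0.57121399 0.35312465 0.20098107]
None
```

View pics/p2.png

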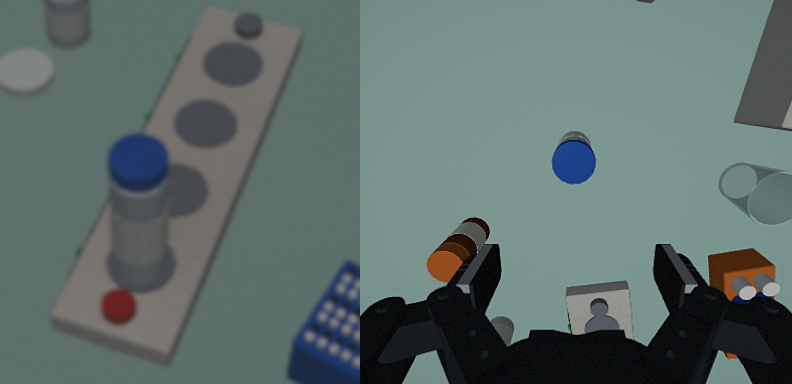

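Run:
```python
from h import *
print("b110",ground(eyes.get_calibration("wrist"),254,161.5,.110))
c=eyes.get_calibration("scene")
print("b135 top",ground(c,253.7,230.5,.162))
# refined by ellipse fit of cap+sides is not needed; spots again
```

```text
b110 [0.56828124 0.38158981 0.11      ]
b135 top [ 0.64391162 -0.1502732   0.162     ]
```

Call:
drive_tool(
  rows=[
    [[0,0,0],[-0.1,2.0,-2],8.5],
    [[0,0,0],[0,0,-3],8.5],
    [[0,0,0],[0,0,-3],8.5],
    [[0,0,0],[0,0,-2.5],8.5],
    [[0,0,0],[0,0,-1.8],8.5],
    [[0,0,0],[0,0,0],8.5],
    [[0,0,0],[0,0,0],8.5],
  ],
)

```text
clock: 8.88
position: [0.5702, 0.375, 0.0781]
ee_rot: [0.0, 0.707, 0.707, 0.001]
contact_force: [-0.3, -0.1, -0.2]
width: 0.0848
gripper_force: 0.0
```

Run:
```python
from h import *
print(manip.get_state()["position"])
c=eyes.get_calibration("wrist"); w=eyes.get_image("wrist")
im=w.astype(int); m=((im[:,:,2]>im[:,:,0]+60)&(im[:,:,2]>im[:,:,1]+40)).astype(np.uint8)
k,_,st,ce=cv2.connectedComponentsWithStats(m)
x,y,W,H,_=max((s for s in st[1:]),key=lambda s:s[4]); print(x,y,W,H)
# bottom edge of cap = -y edge of top rim
print(ground(c,x+W/2,y+H,.110)+[0,.022,0])
```

```text
[0.57015099 0.375031   0.07811075]
216 209 75 67
[0.56779677 0.38039335 0.11      ]
```

Call:
drive_tool(
  rows=[
    [[0,0,0],[-0.1,0.45,0],8.5],
    [[0,0,0],[0,0,0],6],
    [[0,0,0],[0,0,0],4],
    [[0,0,0],[0,0,0],3.5],
    [[0,0,0],[0,0,0],3.5],
    [[0,0,0],[0,0,0],3.5],
    [[0,0,0],[0,0,0],3.5],
    [[0,0,0],[0,0,0],3.5],
  ],
)

```text
clock: 9.93
position: [0.5687, 0.3792, 0.0781]
ee_rot: [0.0, 0.707, 0.707, 0.0]
contact_force: [-1.4, -0.3, 6.1]
width: 0.0412
gripper_force: 40.2
```

```bash
cat >> h.py <<'E'
def cap(z):
    "bottle axis from the wrist view of the cap whose top is at z, relative to TCP"
    p=manip.get_state()["position"]; c=eyes.get_calibration("wrist"); im=eyes.get_image("wrist").astype(int)
    m=((im[:,:,2]>im[:,:,0]+60)&(im[:,:,2]>im[:,:,1]+40)).astype(np.uint8)
    st=cv2.connectedComponentsWithStats(m)[2]; x,y,W,H,_=max(st[1:],key=lambda s:s[4])
    b=ground(c,x+W/2,y+H,z)+[0,.022,0]; print("tcp",p.round(4),"box",x,y,W,H,"bottle",b.round(4),"offset",(b-p)[:2].round(4))
E
python3 -c "
from h import *
cap(.110)"
```

```text
tcp [0.5687 0.3792 0.0781] box 221 210 73 72 bottle [0.5687 0.3803 0.11  ] offset [0.0001 0.0011]
```

Call:
drive_tool(
  rows=[
    [[0,0,0],[0,0,1.5],3.5],
    [[0,0,0],[0,0,2.5],3.5],
    [[0,0,0],[0.3,-2,2],3.5],
    [[0,0,0],[0.6,-4,0],3.5],
    [[0,0,0],[0.8,-5,0],3.5],
    [[0,0,0],[0.8,-5,0],3.5],
    [[0,0,0],[0.8,-5,0],3.5],
    [[0,0,0],[0.8,-5,0],3.5],
  ],
)

```text
clock: 10.98
position: [0.6094, 0.1158, 0.1379]
ee_rot: [0.0, 0.707, 0.707, -0.0]
contact_force: [0.6, 0.1, -1.2]
width: 0.0409
gripper_force: 40.7
```

Call:
drive_tool(
  rows=[
    [[0,0,0],[0.7,-5,0],3.5],
    [[0,0,0],[0.7,-5,0],3.5],
    [[0,0,0],[0.6,-4,0],3.5],
    [[0,0,0],[0.5,-3,0],3.5],
    [[0,0,0],[0,-2,0],3.5],
    [[0,0,0],[0,0,0],3.5],
    [[0,0,0],[0,0,0],3.5],
    [[0,0,0],[0,0,0],3.5],
  ],
)

```text
clock: 11.98
position: [0.6343, -0.0697, 0.1375]
ee_rot: [-0.0, 0.707, 0.708, 0.0]
contact_force: [-0.6, 0.8, -1.8]
width: 0.0413
gripper_force: 40.7
```

Call:
drive_tool(
  rows=[
    [[0,0,0],[0,-0.2,-1],3.5],
    [[0,0,0],[0,0,-1],3.5],
    [[0,0,0],[0,0,-0.6],3.5],
    [[0,0,0],[0,0,-0.2],3.5],
    [[0,0,0],[0,0,0],3.5],
    [[0,0,0],[0,0,-0.2],3.5],
    [[0,0,0],[0,0,0],3.5],
  ],
)

```text
clock: 12.85
position: [0.6346, -0.073, 0.1075]
ee_rot: [0.0, 0.707, 0.707, 0.0]
contact_force: [-0.4, -1.6, -1.5]
width: 0.0411
gripper_force: 40.7
```

```bash
python3 -c "
from h import *
cap(.139)"
```

```text
tcp [ 0.6346 -0.073   0.1075] box 385 198 124 106 bottle [ 0.7521 -0.0878  0.139 ] offset [ 0.1175 -0.0148]
```

Call:
drive_tool(
  rows=[
    [[0,0,0],[0,0,-0.2],3.5],
    [[0,0,0],[0,0,0],3.5],
  ],
)

```text
clock: 13.15
position: [0.6345, -0.073, 0.1053]
ee_rot: [-0.0, 0.707, 0.707, -0.0]
contact_force: [0.3, -0.3, -3.1]
width: 0.0412
gripper_force: 40.7
```

Call:
drive_tool(
  rows=[
    [[0,0,0],[0,0.1,-0.1],3.5],
    [[0,0,0],[0,0,0],3.5],
    [[0,0,0],[0,0,0],3.5],
  ],
)

```text
clock: 13.52
position: [0.6347, -0.0723, 0.1052]
ee_rot: [0.001, 0.707, 0.707, 0.0]
contact_force: [-1.5, -0.2, 5.2]
width: 0.041
gripper_force: 41.4
```

Call:
drive_tool(
  rows=[
    [[0,0,0],[0,0,0],5],
    [[0,0,0],[0,0,0],7],
    [[0,0,0],[0,0,0],8.5],
    [[0,0,0],[0,0,0],8.5],
    [[0,0,0],[0,0,2],8.5],
    [[0,0,0],[0,0,4],8.5],
    [[0,0,0],[0,0,3],8.5],
    [[0,0,0],[-4,3,0],8.5],
  ],
)

```text
clock: 14.52
position: [0.5986, -0.0438, 0.197]
ee_rot: [0.004, 0.708, 0.706, 0.002]
contact_force: [-0.5, 1.2, 0.1]
width: 0.085
gripper_force: 0.0
```

Call:
drive_tool(
  rows=[
    [[0,0,0],[-5,4,0],8.5],
    [[0,0,0],[-5,4,0],8.5],
    [[0,0,0],[-5.2,3.1,0],8.5],
    [[0,0,0],[0,0,-4],8.5],
    [[0,0,0],[0,0,-4],8.5],
    [[0,0,0],[0,0,-2],8.5],
    [[0,0,0],[0,0,0],8.5],
    [[0,0,0],[0,0,0],8.5],
  ],
)

```text
clock: 15.52
position: [0.4458, 0.0671, 0.0953]
ee_rot: [0.001, 0.707, 0.707, 0.001]
contact_force: [1.4, 0.8, 0.1]
width: 0.0852
gripper_force: 0.0
```

```bash
python3 -c "
from h import *
cap(.085)"
```

```text
tcp [0.4458 0.0671 0.0953] box 221 187 59 55 bottle [0.4408 0.0724 0.085 ] offset [-0.0051  0.0053]
```

Correct by (-0.4, +0.4) cm, go down to TCP 0.052 and grip.

Call:
drive_tool(
  rows=[
    [[0,0,0],[-0.4,0.4,0],8.5],
    [[0,0,0],[0,0,-2.3],8.5],
    [[0,0,0],[0,0,-2],8.5],
    [[0,0,0],[0,0,0],7],
    [[0,0,0],[0,0,0],5],
    [[0,0,0],[0,0,0],3.5],
    [[0,0,0],[0,0,0],3.5],
    [[0,0,0],[0,0,0],3.5],
  ],
)

```text
clock: 16.58
position: [0.4418, 0.0711, 0.0528]
ee_rot: [0.001, 0.707, 0.707, 0.001]
contact_force: [-0.9, -0.5, 6.5]
width: 0.0417
gripper_force: 39.9
```

Call:
drive_tool(
  rows=[
    [[0,0,0],[0,0,0],3.5],
    [[0,0,0],[0,0,0],3.5],
  ],
)

```text
clock: 16.82
position: [0.4418, 0.0711, 0.0528]
ee_rot: [0.001, 0.707, 0.707, 0.001]
contact_force: [-1.4, 0.1, 7.1]
width: 0.0413
gripper_force: 39.9
```

```bash
python3 -c "
from h import *
cap(.085)"
```

```text
tcp [0.4418 0.0711 0.0528] box 221 207 73 76 bottle [0.4418 0.0718 0.085 ] offset [0.     0.0006]
```

Call:
drive_tool(
  rows=[
    [[0,0,0],[0,0,1.5],3.5],
    [[0,0,0],[0,0,2.5],3.5],
    [[0,0,0],[0,0,2],3.5],
    [[0,0,0],[4,-1.4,0],3.5],
    [[0,0,0],[5,-1.8,0],3.5],
    [[0,0,0],[5,-1.8,0],3.5],
    [[0,0,0],[4.2,-1.3,0],3.5],
    [[0,0,0],[0,0,0],3.5],
  ],
)

```text
clock: 17.88
position: [0.6265, 0.0067, 0.1113]
ee_rot: [0.001, 0.708, 0.707, 0.001]
contact_force: [-0.7, -1.1, -0.6]
width: 0.0414
gripper_force: 40.7
```

Call:
drive_tool(
  rows=[
    [[0,0,0],[0,0,0],3.5],
    [[0,0,0],[0,0,0],3.5],
    [[0,0,0],[0,0,-1],3.5],
    [[0,0,0],[0,0,-1],3.5],
    [[0,0,0],[0,0,-0.7],3.5],
    [[0,0,0],[0,0,0],3.5],
    [[0,0,0],[0,0,0],3.5],
  ],
)

```text
clock: 18.75
position: [0.6231, 0.008, 0.0845]
ee_rot: [0.0, 0.707, 0.707, 0.0]
contact_force: [0.2, -0.5, -0.8]
width: 0.0412
gripper_force: 40.7
```

Call:
drive_tool(
  rows=[
    [[0,0,0],[0.1,0,-0.2],3.5],
    [[0,0,0],[0,0,0],3.5],
    [[0,0,0],[0,0,-0.15],3.5],
    [[0,0,0],[0,0,0],3.5],
    [[0,0,0],[0,0,0],3.5],
  ],
)

```text
clock: 19.38
position: [0.6239, 0.0081, 0.0809]
ee_rot: [0.0, 0.707, 0.707, 0.0]
contact_force: [-0.4, 0.4, -0.8]
width: 0.0415
gripper_force: 40.7
```

Call:
drive_tool(
  rows=[
    [[0,0,0],[0,0,-0.1],3.5],
    [[0,0,0],[0,0,0],3.5],
    [[0,0,0],[0,0,0],3.5],
  ],
)

```text
clock: 19.75
position: [0.624, 0.0081, 0.08]
ee_rot: [0.0, 0.707, 0.707, 0.0]
contact_force: [0.2, -1.1, -0.2]
width: 0.0413
gripper_force: 40.8
```

Call:
drive_tool(
  rows=[
    [[0,0,0],[0,0,-0.1],3.5],
    [[0,0,0],[0,0,0],3.5],
    [[0,0,0],[0,0,0],3.5],
  ],
)

```text
clock: 20.12
position: [0.624, 0.0081, 0.0799]
ee_rot: [0.0, 0.707, 0.707, 0.0]
contact_force: [-1.1, -0.4, 5.4]
width: 0.0415
gripper_force: 41.3
```

Call:
drive_tool(
  rows=[
    [[0,0,0],[0,0,0],5],
    [[0,0,0],[0,0,0],7],
    [[0,0,0],[0,0,0],8.5],
    [[0,0,0],[0,0,0],8.5],
    [[0,0,0],[0,0,3],8.5],
    [[0,0,0],[0,0,5],8.5],
    [[0,0,0],[0,0,4.5],8.5],
    [[0,0,0],[-4,0,0],8.5],
  ],
)

```text
clock: 21.12
position: [0.5888, 0.0075, 0.2081]
ee_rot: [0.004, 0.707, 0.707, 0.004]
contact_force: [-0.7, 0.9, 0.1]
width: 0.0852
gripper_force: 0.0
```

Call:
drive_tool(
  rows=[
    [[0,0,0],[-4,-3.6,0],8.5],
    [[0,0,0],[-3.6,-5,0],8.5],
    [[0,0,0],[-3,-5,0],8.5],
    [[0,0,0],[-3,-5,0],8.5],
    [[0,0,0],[0,-5,-2],8.5],
    [[0,0,0],[0,-5,-2],8.5],
    [[0,0,0],[0,-5,-2],8.5],
    [[0,0,0],[0,0,-4],8.5],
  ],
)

```text
clock: 22.12
position: [0.4493, -0.3333, 0.1044]
ee_rot: [0.003, 0.708, 0.706, -0.0]
contact_force: [0.4, 0.6, -0.3]
width: 0.0852
gripper_force: 0.0
```

Call:
drive_tool(
  rows=[
    [[0,0,0],[0,0,-2],8.5],
    [[0,0,0],[0,0,0],8.5],
    [[0,0,0],[0,0,0],8.5],
  ],
)

```text
clock: 22.5
position: [0.4486, -0.3284, 0.0848]
ee_rot: [0.001, 0.707, 0.707, 0.0]
contact_force: [0.2, 0.0, 0.3]
width: 0.0849
gripper_force: 0.0
```

```bash
python3 -c "
from h import *
cap(.060)
a=eyes.get_image('scene')[150:320,190:340,::-1]; b=eyes.get_image('side')[100:290,240:390,::-1]
r=lambda i:cv2.resize(i,(400,450),interpolation=cv2.INTER_CUBIC)
cv2.imwrite('pics/p3.png',np.hstack([r(a),r(b)]))"
```

```text
tcp [ 0.4486 -0.3284  0.0848] box 225 193 54 51 bottle [ 0.4444 -0.3328  0.06  ] offset [-0.0042 -0.0044]
```

View pics/p3.png

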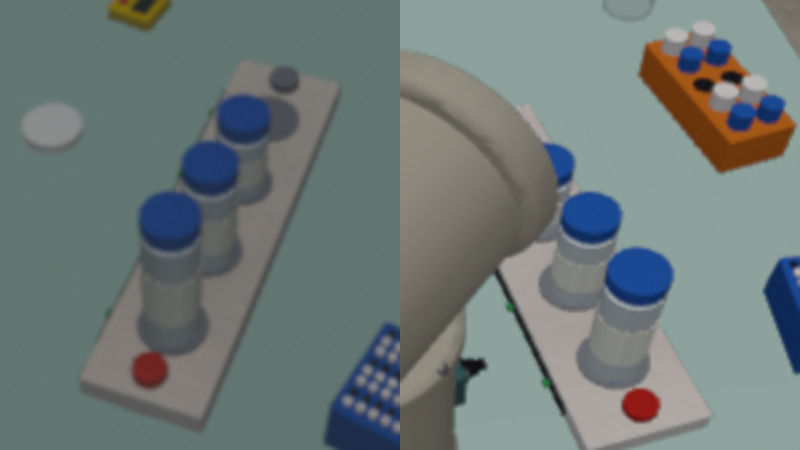

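Three stand in place, each seen centred on its disc. Now the shortest one.

Call:
drive_tool(
  rows=[
    [[0,0,0],[-0.3,-0.4,0],8.5],
    [[0,0,0],[0,0,-2],8.5],
    [[0,0,0],[0,0,-2],8.5],
    [[0,0,0],[0,0,-1.7],8.5],
    [[0,0,0],[0,0,0],7],
    [[0,0,0],[0,0,0],5],
    [[0,0,0],[0,0,0],3.5],
    [[0,0,0],[0,0,0],3.5],
  ],
)

```text
clock: 23.65
position: [0.4455, -0.3326, 0.0283]
ee_rot: [0.001, 0.707, 0.707, -0.0]
contact_force: [-1.9, 0.8, 5.6]
width: 0.0412
gripper_force: 39.9
```

Call:
drive_tool(
  rows=[
    [[0,0,0],[0,0,0],3.5],
    [[0,0,0],[0,0,0],3.5],
    [[0,0,0],[0,0,0],3.5],
  ],
)

```text
clock: 24.02
position: [0.4454, -0.3326, 0.0283]
ee_rot: [0.001, 0.707, 0.707, -0.0]
contact_force: [-1.0, -0.5, 6.3]
width: 0.0414
gripper_force: 40.0
```

```bash
python3 -c "
from h import *
cap(.060)"
```

```text
tcp [ 0.4454 -0.3326  0.0283] box 221 211 72 73 bottle [ 0.4452 -0.333   0.06  ] offset [-0.0003 -0.0004]
```

Call:
drive_tool(
  rows=[
    [[0,0,0],[0,0,2],3.5],
    [[0,0,0],[0,0,4],3.5],
    [[0,0,0],[0,3,3],3.5],
    [[0,0,0],[0,5,0],3.5],
    [[0,0,0],[0,5.5,0],3.5],
    [[0,0,0],[0,5.5,0],3.5],
    [[0,0,0],[0,5.5,0],3.5],
    [[0,0,0],[0,5.5,0],3.5],
  ],
)

```text
clock: 25.08
position: [0.4448, -0.0302, 0.1172]
ee_rot: [0.0, 0.707, 0.707, 0.0]
contact_force: [1.1, 0.6, 0.1]
width: 0.0412
gripper_force: 40.6
```

Call:
drive_tool(
  rows=[
    [[0,0,0],[0,5,0],3.5],
    [[0,0,0],[0,4.5,0],3.5],
    [[0,0,0],[3,2.5,0],3.5],
    [[0,0,0],[5,0,0],3.5],
    [[0,0,0],[5,0,0],3.5],
    [[0,0,0],[3.8,0,-1],3.5],
    [[0,0,0],[0,0,-2],3.5],
    [[0,0,0],[0,0,0],3.5],
  ],
)

```text
clock: 26.08
position: [0.6113, 0.0881, 0.0849]
ee_rot: [-0.002, 0.707, 0.707, -0.002]
contact_force: [-0.3, 0.1, -1.4]
width: 0.0409
gripper_force: 40.7
```

Call:
drive_tool(
  rows=[
    [[0,0,0],[0,0,0],3.5],
    [[0,0,0],[0,0,0],3.5],
  ],
)

```text
clock: 26.32
position: [0.6132, 0.0882, 0.0881]
ee_rot: [0.001, 0.707, 0.707, 0.001]
contact_force: [0.5, -0.0, -0.5]
width: 0.041
gripper_force: 40.7
```

Call:
drive_tool(
  rows=[
    [[0,0,0],[0,-0.1,-1],3.5],
    [[0,0,0],[0,0,-1],3.5],
    [[0,0,0],[0,0,-0.7],3.5],
    [[0,0,0],[0,0,-0.3],3.5],
    [[0,0,0],[0,0,0],3.5],
    [[0,0,0],[0,0,-0.2],3.5],
    [[0,0,0],[0,0,0],3.5],
    [[0,0,0],[0,0,0],3.5],
  ],
)

```text
clock: 27.32
position: [0.6133, 0.0871, 0.0554]
ee_rot: [0.0, 0.707, 0.707, 0.0]
contact_force: [-0.9, -0.0, 1.4]
width: 0.0415
gripper_force: 40.9
```

Call:
drive_tool(
  rows=[
    [[0,0,0],[0,0,-0.1],3.5],
    [[0,0,0],[0,0,0],3.5],
    [[0,0,0],[0,0,0],3.5],
  ],
)

```text
clock: 27.7
position: [0.6133, 0.0871, 0.0553]
ee_rot: [0.001, 0.707, 0.707, 0.001]
contact_force: [-1.2, 0.1, 6.8]
width: 0.0411
gripper_force: 41.6
```

Touching down. Release, rise and move back towards the base, clear of the cameras' view.

Call:
drive_tool(
  rows=[
    [[0,0,0],[0,0,0],5],
    [[0,0,0],[0,0,0],7],
    [[0,0,0],[0,0,0],8.5],
    [[0,0,0],[0,0,0],8.5],
    [[0,0,0],[0,0,3],8.5],
    [[0,0,0],[0,0,5],8.5],
    [[0,0,0],[0,0,5],8.5],
    [[0,0,0],[-4,0,4],8.5],
  ],
)

```text
clock: 28.7
position: [0.5753, 0.0869, 0.2257]
ee_rot: [0.001, 0.707, 0.707, 0.001]
contact_force: [-0.2, 0.2, 1.0]
width: 0.0852
gripper_force: 0.0
```

Call:
drive_tool(
  rows=[
    [[0,0,0],[-5,2,0],8.5],
    [[0,0,0],[-5,2,0],8.5],
    [[0,0,0],[-5,2,0],8.5],
    [[0,0,0],[0,0,0],8.5],
    [[0,0,0],[0,0,0],8.5],
  ],
)

```text
clock: 29.32
position: [0.4237, 0.1471, 0.2243]
ee_rot: [0.001, 0.707, 0.707, 0.001]
contact_force: [0.7, 0.2, -0.1]
width: 0.085
gripper_force: 0.0
```

```bash
python3 -c "
from h import *
a=eyes.get_image('scene')[90:320,180:350,::-1]; b=eyes.get_image('side')[90:290,230:380,::-1]
r=lambda i:cv2.resize(i,(400,540),interpolation=cv2.INTER_CUBIC)
cv2.imwrite('pics/p4.png',np.hstack([r(a),r(b)]))"
```

```text
(no output)
```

View pics/p4.png

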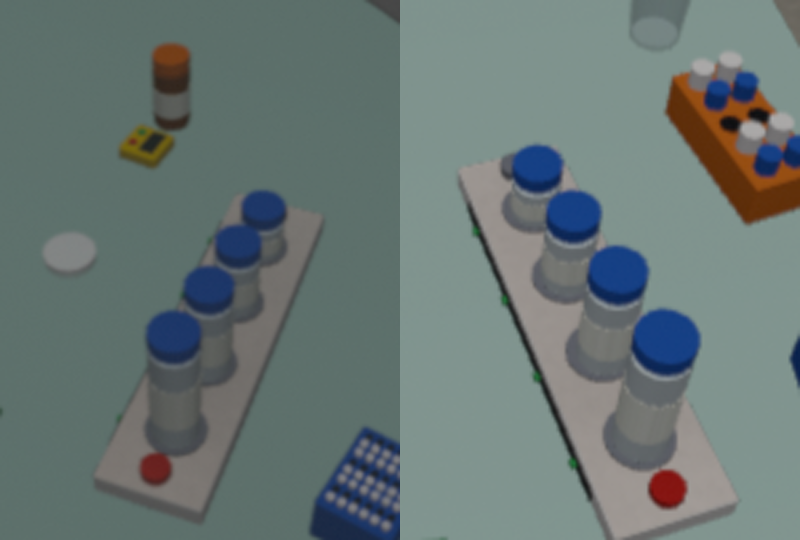

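All four stand upright in order and amber is still standing. One numeric check of the cap tops against the places.

```bash
python3 -c "
from h import *
c=eyes.get_calibration('scene');d=eyes.get_calibration('side')
for z,(u,v),(s,t),g in zip((.162,.137,.112,.087),((174,331),(209,286),(238,244),(264,207)),((666,338),(617,271),(573,212),(537,164)),((.6447,-.152),(.6343,-.0728),(.6239,.0065),(.6135,.0858))):
    print((ground(c,180+u*.425,90+v*230/540,z)[:2]-g).round(4),(ground(d,230+(s-400)*.375,90+t*200/540,z)[:2]-g).round(4))"
```

```text
[0.0002 0.0009] [-0.0017 -0.0025]
[ 0.0028 -0.0032] [-0.0002 -0.0047]
[ 0.0027 -0.0042] [-0.0004 -0.0035]
[ 0.0031 -0.0039] [-0.0001 -0.0045]
```

Run:
```python
from h import *
from scipy.optimize import least_squares
t=np.linspace(0,2*np.pi,180)
def proj(c,P):
    q=(c["view"]@np.c_[P,np.ones(len(P))].T)[:3]; x=np.array([q[0],-q[1]])/-q[2]; x=x*(1+c["k1"]*(x**2).sum(0)); K=c["camera_matrix"]; return x*K[0,0]+K[:2,2:]
for n in("scene","side"):
    c=eyes.get_calibration(n); im=eyes.get_image(n).astype(int)
    m=((im[:,:,2]>im[:,:,0]+50)&(im[:,:,2]>im[:,:,1]+35)).astype(np.uint8)
    L=cv2.connectedComponentsWithStats(m)[1]
    for z,g in zip((.162,.137,.112,.087),((.6447,-.152),(.6343,-.0728),(.6239,.0065),(.6135,.0858))):
        u=proj(c,np.array([[*g,z]]))[:,0]; l=L[int(u[1]),int(u[0])]; ys,xs=np.where(L==l)
        o=np.array([xs.min(),xs.max()+1,ys.min()]) 
        def f(p):
            q=proj(c,np.c_[p[0]+.022*np.cos(t),p[1]+.022*np.sin(t),t*0+z])
            return np.array([q[0].min(),q[0].max(),q[1].min()])+.5*0-o
        r=least_squares(f,g,x_scale=.01,diff_step=1e-3); print(n,l,o,(r.x-g).round(4),r.fun.round(1))
    # discs: dark-grey visible rims cannot be fitted fully now
```

```text
scene 9 [243 265 223] [ 0.0015 -0.0013] [-1.   1.  -0.1]
scene 6 [259 279 204] [ 0.0034 -0.0036] [-1.1  1.1 -0.1]
scene 3 [272 291 186] [ 0.0024 -0.0019] [-0.8  0.8 -0. ]
scene 2 [283 301 172] [ 0.0032 -0.0051] [-0.6  0.6 -0. ]
side 55 [317 342 205] [-0.0022 -0.0026] [-0.2  0.2 -0. ]
side 54 [301 323 181] [ 0.0012 -0.0037] [-0.5  0.5 -0. ]
side 53 [285 305 161] [-0.0004 -0.0042] [-0.6  0.6 -0. ]
side 52 [272 291 144] [ 0.     -0.0051] [-0.2  0.2 -0. ]
```

Run:
```python
from h import *
def proj(c,P):
    q=(c["view"]@np.c_[P,np.ones(len(P))].T)[:3]; x=np.array([q[0],-q[1]])/-q[2]; x=x*(1+c["k1"]*(x**2).sum(0)); K=c["camera_matrix"]; return x*K[0,0]+K[:2,2:]
a=eyes.get_image('scene')[165:245,250:330,::-1]; b=eyes.get_image('side')[135:225,255:345,::-1]
r=lambda i:cv2.convertScaleAbs(cv2.resize(i,(400,400),interpolation=cv2.INTER_CUBIC),alpha=1.5)
cv2.imwrite('pics/p5.png',np.hstack([r(a),r(b)]))
```

```text
(no output)
```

View pics/p5.png

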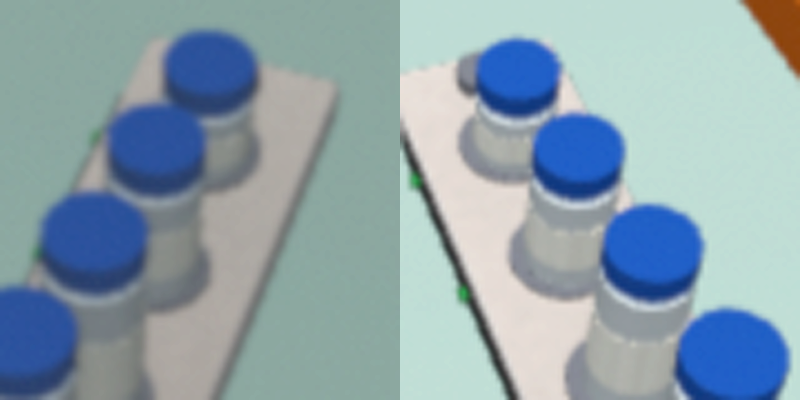

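The enlarged view shows an even grey rim around each base (left side-view rim about 458 to 475, right scene-view rim about 243 to 260). The bottles are centred to within a few millimetres, so I'm handing in.

```bash
python3 -c "
from rig import job
print(job.sign_off())"
```

```text
the job is handed in; nothing more can be done
None
```

The four blue-capped bottles stand upright on the stirrer, tallest beside the red button down to shortest at the far end; they look centred to about 3–5 mm, nothing fell, the brown bottle was not touched, and the job was handed in at about 30 s (no verdict shown).

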